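# Park the spacer pin and close a violin plate's centre joint

### The job

On the joining jig, a sliding spacer pin keeps the two halves of a small violin plate apart. Draw the pin back out of its bore in the guide block and slide it sideways all the way into the side notch of its slot, then push the loose half flush against the fixed half so that the centre joint is closed along its whole length, with the two halves' ends still roughly in line. Leave the pin upright in the notch, and leave the other things on the bench and on the jig where they are.

Things in the scene. Friction and masses are not known exactly. Their poses are not given: they have to be found in the camera images.
- jig: Joining jig fixed on the bench: dark base board with a brown wooden board on it; deck 26 mm above the bench. Origin on the bench under the jig; at yaw 0 its x points away from the robot, y left. Boards span x -115..135, y -221..185 mm. An L-shaped slot goes through the upper board to a floor at z 12: runway x -1..65, y -206..-34, with a side notch off its -x side at the rear (-y) end.
- notch (a point): Where the pin's origin lies when the pin is fully home in the side notch: jig (-21, -168, 12) mm, on the slot floor. The notch spans jig x -51..-1, y -206..-130, floor z 12, its walls 14 mm high; it opens to +x into the runway.
- bore (a point): Rear (-y) mouth of the bore, on its axis: jig (32, -34, 36) mm. The aluminium guide block stands on the deck at the front end of the runway, jig x 7..57, y -34..-10, top at z 54. The bore runs along y, 18 mm wide (x 23..41), z 26..46.
- joint_line (a point): Middle of the fixed half's joint edge, on the deck: jig (45, 85, 26) mm; the edge runs along the jig's y. The fixed half, same shape as the loose one, is held down at jig x 45..117, y 0..170, with a fence and two steel hold-downs on its far side (up to z 56, x 93..135).
- pin: Loose spacer pin, about 0.5 kg, resting in the slot: steel sole 60 (x) by 64 (y) by 12 mm, steel rod 14 mm thick along +y, axis at z 24, nose at y 122, and a square wooden post 28 mm wide centred on the sole, z 12..62, with a round cap 24 mm wide to z 68, to push, hook or grasp. Origin: centre of the sole's underside; axes as the jig's. The nose starts 22 to 34 mm in between the halves.
- nose (a point): Tip of the pin's rod, on its axis: pin (0, 122, 24) mm.
- half: Loose half-plate, pale wood, about 0.16 kg, 72 (x) by 170 (y) mm, a wedge 18 mm thick at its joint edge (+x side), 12 mm at its outer edge (-x side, towards the robot), lying flat on the deck on the robot's side of the joint, about 26 to 42 mm from the fixed half, free to slide. Origin: centre of its underside.
- edge_a (a point): End of the loose half's joint edge on its -y side, 6 mm above its underside.
- edge_b (a point): End of the loose half's joint edge on its +y side, 6 mm above its underside.
- plane: Bystander: small brass finger plane, 26 by 60 by 30 mm, on the jig's deck near its robot-side (-x) edge, beside the notch.
- jar: Bystander: amber glass jar, 68 mm wide, 75 mm tall, standing to the left of the jig. Origin under its centre.
- bottle: Bystander: glass bottle, 52 mm wide, 130 mm tall, to the right of the jig. Origin under its centre.
- mallet: Bystander: hammer 240 mm long lying on the left.
- chisel: Bystander: wooden-handled driver 210 mm long lying on the right.
- block: Bystander: wooden offcut 90 by 50 by 32 mm on the left.
- mug: Bystander: white mug, 76 mm wide, 90 mm tall, on the right.
Mind the look-alikes: they are no part of the job. Leave any blue or orange look-alike of the pin alone.

How it is judged:
By the outcome, as a careful person would: the job done as asked, in the order asked, and still so for the second after the job is handed in, with the robot touching nothing.
It also fails if it takes over 56 s, if anything falls off the work surface, if the arm or the gripper's body presses on something with over 40 N, if the wrist force passes 120 N, or if a joint passes its speed limit or range.

### The arm

A 6-joint arm with a two-finger parallel gripper is mounted at the origin on the work surface. World frame = base frame: x ahead of the robot, y to its left, z up, the work surface at z = 0. Lengths are in m, angles in degrees, forces in N, time in s.
With the tool pointing down it reaches from about 0.4 to 0.825 m from the base axis. Payload 7 kg.
Tool frame: the origin (TCP) lies at the very end of the fingers, on their centre line; the grasp point (between the pads) lies 19 mm behind it (r.hold_point_z is the distance from the TCP to the grasp point, in m); z points along the fingers, y is the direction in which the jaws open and shut (so a half turn about z gives the same grasp; the last joint's range is limited). The gripper opens to 88 mm and grips with 3 to 60 N. Pads are 19 mm wide; open, the fingers measure 130 mm over their backs; the gripper's body (78 mm by 193 mm) begins 47 mm behind the grasp point.
Start: joints at [93.455, 20.546, 0.682, 0, -70.136, -16.507], TCP at [0.152, 0.658, 0.227] pointing down, gripper open.
Joint ranges: [-176.03, 176.03], [-82.01, 121.73], [-58.28, 71.71], [-173.87, 95.51], [-174.79, -0.11], [-173.66, 173.66]. Speed limits (degrees/s): [136.94, 136.94, 172.46, 180, 180, 180].

### API

Orientations are given as [roll, pitch, yaw] about the fixed x, y, z axes, in that order (R = Rz(yaw) Ry(pitch) Rx(roll)).
In Python, from plant import r gives the robot as it stands. The module is installed in compiled form; this text tells all that it offers.
- The arm moves only by the shell command python3 -m inch 'ROWS' [FORCE]. ROWS is text: rows parted by semicolons, each of 7 numbers parted by spaces: the shift along the tool's x, y, z in m, then the turn, a rotation vector about the tool's x, y, z in rad, then the opening, from 0 (shut) to 1 (fully open). In form: tx ty tz ax ay az jaw; .... A call has 1 to 20 rows; each row shifts and turns the commanded pose from where the row before left it, along the tool's axes as they then stand; what a row does not reach is not made up. A row lasts 1/12 s, in which the tool goes at most 41.7 mm and 7.16 degrees, less where a joint would pass 70% of its speed; a pose out of reach is approached as far as the arm can. A call with a gripper value outside its range is refused whole. The fingers move at their own pace and stop on an object; FORCE is the grip in N (left out, the last holds). Time passes only in rows, so rows that do not move let the fingers close. It gives the time, the measured TCP pose, the force and the opening at its end, in the units of the state.
- r.get_state(): the state, without advancing time (a new reading comes with each control period).
- r.capture(name): name is "scene" or "top" or "wrist"; returns the picture (400x640x3 uint8, red, green, blue); there is no depth.
- r.camera_params(name): a dict with "vfov" (degrees; the focal length in pixels is half the picture's height over the tangent of half this angle, whatever the lens; pixels are square), "cx", "cy" (the principal point, pixels), "R" (3x3) and "t" (3): a world point X has camera coordinates R X + t. Camera axes: x right, y down, z forward; pixel columns grow to the right and rows downward; lengths in m; the calibration is good to about 2 mm. A picture is of the moment at which its call begins: read the wrist's pose just before it. camera_params takes no time and is no camera call; for the wrist camera it gives the pose at the moment of the call.
- r.close_job(): hands the job in, once; it reports no verdict.
Trained networks look in the newest picture that a camera, given by its name, has taken for a name from the list of things; names that differ only in an ending like _2 or _b are one class to them, and where a whole thing is asked for, a point or a joint stands for the part that bears it (a point fixed in the world has none). Each returns a list of dicts, best first, with "p" (0 to 1); they miss things now and then, are a little off and sometimes report something else, mostly with a low value. They report only what shows in the picture. A call takes as long as a camera call. They do not tell look-alikes from the thing itself.
- r.recognise(target, camera): "xy" ([column, row] in pixels, amid what is visible of it).
The state is a dict: "time_s": time; "joints": joint angles; "qd": joint speeds; "joint_torque": joint torques, N m; "tcp_pos": TCP position; "eef_rot": TCP orientation; "contact_force": force on the tool from outside, world axes, zero at the start; "moment": the same for the moment, N m; "gripper_width": finger opening in m.
Only numpy, scipy, OpenCV 4.12 (cv2) and the standard library are available. Lean on these libraries where they do the work, as an engineer would, in place of code of your own. Each camera call takes 0.05 s, during which the arm holds its last target.

## Working session

There is one attempt and no reset: what is moved stays moved. The work goes in short steps, Python scripts to look and compute and a shell command to move; the robot and the scene stay as the last step left them, time stands still between calls to the robot, and variables do not carry over. Pictures are saved under pics/ and viewed, and the job is handed in when it is done.

```bash
mkdir -p pics
cat > h.py <<'E'
from plant import r
import numpy as np, cv2
def snap(cam,name):
    im=r.capture(cam); cv2.imwrite(f'pics/{name}.png',im[:,:,::-1]); return im
def K(cam):
    p=r.camera_params(cam); f=200/np.tan(np.radians(p['vfov'])/2); return p,f
def ray(cam,uv,z,p=None):
    if p is None: p=r.camera_params(cam)
    f=200/np.tan(np.radians(p['vfov'])/2)
    R=np.array(p['R']);t=np.array(p['t'])
    d=R.T@np.array([(uv[0]-p['cx'])/f,(uv[1]-p['cy'])/f,1]); c=-R.T@t
    return c+d*(z-c[2])/d[2]
def proj(cam,X,p=None):
    if p is None: p=r.camera_params(cam)
    f=200/np.tan(np.radians(p['vfov'])/2)
    q=np.array(p['R'])@np.array(X)+np.array(p['t']); return np.array([p['cx']+f*q[0]/q[2],p['cy']+f*q[1]/q[2]])
E
python3 - <<'E'
from h import *
np.set_printoptions(precision=4,suppress=True)
print(r.get_state())
for c in ['scene','top']:
    snap(c,c+'0'); print(c,r.camera_params(c))
    for n in ['pin','nose','half','edge_a','edge_b','jig','notch','bore','joint_line','plane']:
        print(n,[(np.round(d['xy'],1).tolist(),round(d['p'],2)) for d in r.recognise(n,c)][:4])
E
```

```text
{'time_s': 0.0, 'joints': array([ 93.4548,  20.5931,   0.6359,  -0.0189, -70.1357, -16.5104]), 'qd': array([-0.0714,  0.0377, -0.0869,  0.0361, -0.0122, -0.0679]), 'joint_torque': array([  0.0001, -58.2704,  29.3071,   6.9974,   0.0072,  -0.0001]), 'tcp_pos': array([0.1524, 0.6571, 0.2256]), 'eef_rot': array([179.9059,  -0.0093, -13.0621]), 'contact_force': array([ 0.1005, -0.8035, -0.0346]), 'moment': array([-0.0208,  0.0609,  0.0247]), 'gripper_width': 0.08770713385583684}
scene {'vfov': 50.80766686962949, 'cx': 316.0945590835372, 'cy': 203.31781307031773, 'R': array([[-0.0431,  0.9991, -0.0045],
       [ 0.8454,  0.0341, -0.5331],
       [-0.5324, -0.0268, -0.846 ]]), 't': array([ 0.0262, -0.3794,  1.4406])}
pin [([290.8, 250.8], 0.76), ([265.9, 162.5], 0.68), ([371.7, 162.7], 0.64)]
nose [([292.3, 251.2], 0.83), ([270.8, 164.0], 0.79), ([369.2, 163.7], 0.58)]
half [([353.9, 229.8], 0.65)]
edge_a [([355.7, 227.2], 0.88), ([313.0, 258.6], 0.73)]
edge_b [([355.7, 227.2], 0.88), ([313.0, 258.6], 0.73)]
jig [([309.4, 257.2], 0.8)]
notch [([309.8, 254.7], 0.75)]
bore [([310.1, 255.4], 
[... 159 characters left out ...]
: 195.2778392253228, 'R': array([[ 0.0137, -0.9999,  0.008 ],
       [-0.9955, -0.0144, -0.0941],
       [ 0.0942, -0.0067, -0.9955]]), 't': array([-0.0096,  0.4677,  1.5493])}
pin [([352.8, 236.8], 0.93), ([268.7, 240.4], 0.89), ([332.2, 153.2], 0.84), ([284.5, 176.8], 0.59)]
nose [([359.2, 239.0], 0.94), ([329.1, 156.7], 0.69), ([270.4, 241.7], 0.63)]
half [([285.2, 173.1], 0.81)]
edge_a [([284.2, 173.0], 0.65)]
edge_b [([284.2, 173.0], 0.65)]
jig [([314.3, 158.7], 0.67), ([187.4, 220.5], 0.66), ([332.0, 155.3], 0.26)]
notch [([188.1, 221.8], 0.7), ([317.5, 159.3], 0.64)]
bore [([319.5, 159.4], 0.86), ([428.2, 193.4], 0.4)]
joint_line [([317.7, 157.5], 0.63)]
plane [([330.1, 186.8], 0.59)]
```

View pics/scene0.png

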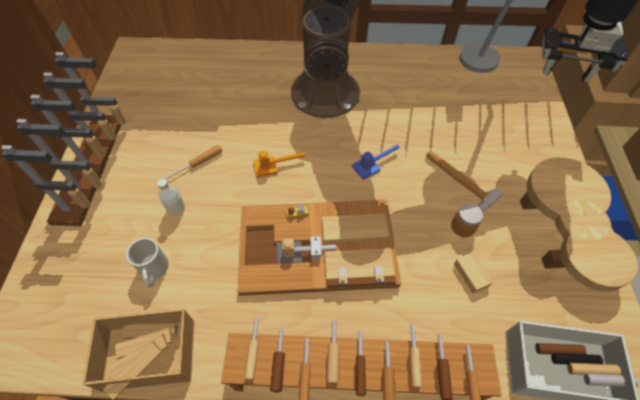

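View pics/top0.png

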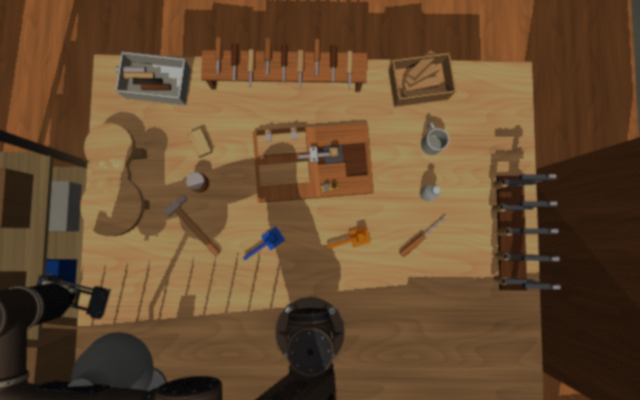

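Run:
```python
import cv2
a=cv2.imread('pics/top0.png')[110:260,220:400]; cv2.imwrite('pics/topc.png',cv2.resize(a,None,fx=4,fy=4,interpolation=cv2.INTER_CUBIC))
a=cv2.imread('pics/scene0.png')[190:330,220:410]; cv2.imwrite('pics/scc.png',cv2.resize(a,None,fx=4,fy=4,interpolation=cv2.INTER_CUBIC))
```

```text
(no output)
```

View pics/topc.png

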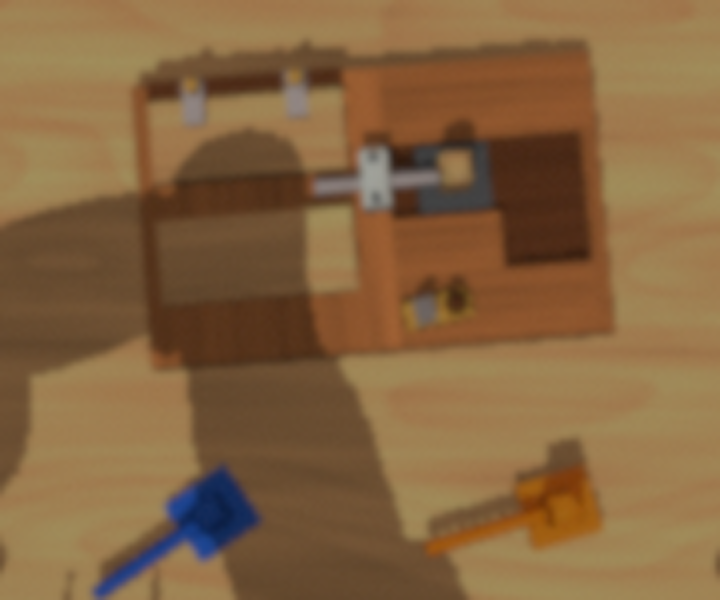

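View pics/scc.png

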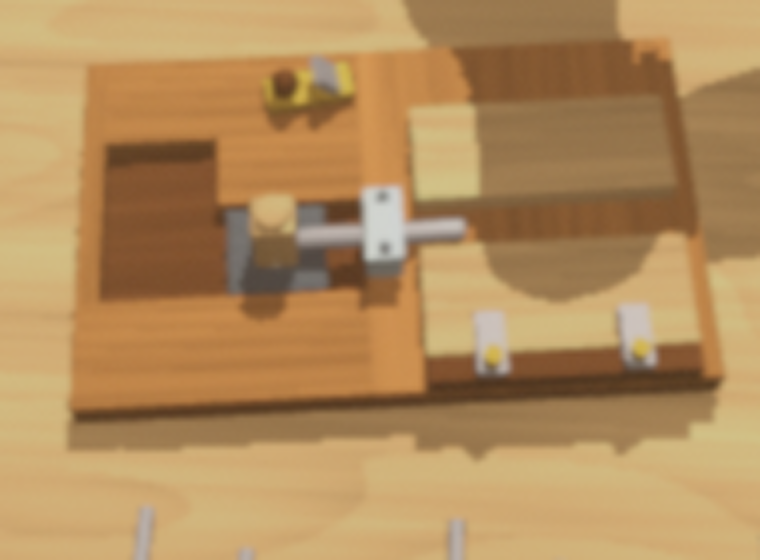

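The pictures show three pin-like things: the steel and wood pin at scene (291,251) / top (333,153), an orange one at scene (266,163) / top (353,237), and a blue one at scene (370,163) / top (269,240). The steel pin sitting in the jig slot is the one I want. Next I'll fit the jig pose.

```bash
cat > fit.py <<'E'
from h import *
from scipy.optimize import least_squares
np.set_printoptions(precision=4,suppress=True)
P={c:r.camera_params(c) for c in ['top','scene']}
obs=[]
def T(u,v,x,y,z): obs.append(('top',(u/4+220-.375,v/4+110-.375),(x,y,z)))
def S(u,v,x,y,z): obs.append(('scene',(u/4+220-.375,v/4+190-.375),(x,y,z)))
for u,v,x,y,z in [(136,85,135,185,26),(588,43,135,-221,26),(612,330,-115,-221,26),(155,367,-115,185,26),(375,178,32,-22,54),(580,132,65,-206,26),(588,260,-51,-206,26),(506,264,-51,-130,12)]: T(u,v,x,y,z)
for u,v,x,y,z in [(90,66,-115,-221,26),(668,40,-115,185,26),(720,380,135,185,26),(73,412,135,-221,26),(383,218,32,-22,54),(107,143,-51,-206,26),(217,140,-51,-130,26),(100,298,65,-206,12)]: S(u,v,x,y,z)
def w(q,X):
    c,s=np.cos(q[2]),np.sin(q[2]); X=np.array(X)/1000
    return np.array([q[0]+c*X[0]-s*X[1],q[1]+s*X[0]+c*X[1],X[2]])
res=lambda q:np.concatenate([proj(c,w(q,X),P[c])-uv for c,uv,X in obs])
if __name__=='__main__':
    s=least_squares(res,[.55,0,0],loss='soft_l1')
    print(s.x,np.degrees(s.x[2])); print(res(s.x).reshape(-1,2).T)
    q=s.x
    def inv(X): 
        c,s_=np.cos(q[2]),np.sin(q[2]); d=X[:2]-q[:2]; return 1000*np.array([c*d[0]+s_*d[1],-s_*d[0]+c*d[1]])
    for n,(u,v),z in [('cap',(456,164),.065),('nose',(313,187),.036)]: print('top',n,inv(ray('top',(u/4+219.6,v/4+109.6),z,P['top'])))
    for n,(u,v),z in [('cap',(272,205),.068),('nose',(465,227),.036)]: print('scene',n,inv(ray('scene',(u/4+219.6,v/4+189.6),z,P['scene'])))
    for n,(u,v),z in [('hA+',(353,207),.044),('hB+',(158,219),.044),('hA-',(358,293),.038),('hB-',(163,306),.038)]: print('top',n,inv(ray('top',(u/4+219.6,v/4+109.6),z,P['top'])))
    for n,(u,v),z in [('hA-',(408,106),.038),('hB-',(662,95),.038),('hA+',(414,200),.044),('hB+',(675,188),.044)]: print('scene',n,inv(ray('scene',(u/4+219.6,v/4+189.6),z,P['scene'])))
E
python3 fit.py
```

```text
[0.5756 0.0178 0.0915] 5.242925852559194
[[-1.1604  0.4935  0.8685 -1.2177 -0.0087  0.0224  0.9527 -0.4983 -0.7603
   0.3986  1.3227 -1.2078  0.1164 -0.5235  0.2206  0.1935]
 [-0.2299  1.7229  0.0761 -0.2219 -0.62   -0.7869 -0.242   0.9514 -0.5427
  -0.3471 -0.6418 -0.7954  1.2669  0.1101 -0.3919  3.3438]]
top cap [ 34.7047 -91.6588]
top nose [29.4849 32.2896]
scene cap [ 22.6995 -91.8981]
scene nose [28.4398 30.7619]
top hA+ [ 7.8797 -1.0331]
top hB+ [ 10.2934 167.8845]
top hA- [-66.5018   0.3674]
top hB- [-64.8443 169.2362]
scene hA- [-62.8275  -1.0917]
scene hB- [-62.687  170.8513]
scene hA+ [11.3546 -1.3505]
scene hB+ [ 11.2159 168.4562]
```

```bash
python3 -m inch '0 0 0 0 0 0.1138 1;0 0 0 0 0 0.1138 1;0 0 0 0 0 0.1138 1;0 0 0 0 0 0.1138 1;0 0 0 0 0 0.1138 1;0 0 0 0 0 0.1138 1;0 0 0 0 0 0.1138 1;0 0 0 0 0 0.1138 1;0 0 0 0 0 0.1138 1;0 0 0 0 0 0.1138 1;0 0 0 0 0 0.1138 1'
python3 -m inch '0.032 -0.0165 0 0 0 0 1;0.032 -0.0165 0 0 0 0 1;0.032 -0.0165 0 0 0 0 1;0.032 -0.0165 0 0 0 0 1;0.032 -0.0165 0 0 0 0 1;0.032 -0.0165 0 0 0 0 1;0.032 -0.0165 0 0 0 0 1;0.032 -0.0165 0 0 0 0 1;0.032 -0.0165 0 0 0 0 1;0.032 -0.0165 0 0 0 0 1;0.032 -0.0165 0 0 0 0 1;0.032 -0.0165 0 0 0 0 1;0.032 -0.0165 0 0 0 0 1;0.032 -0.0165 0 0 0 0 1;0.032 -0.0165 0 0 0 0 1;0.032 -0.0165 0 0 0 0 1;0.032 -0.0165 0 0 0 0 1;0.032 -0.0165 0 0 0 0 1'
```

```text
time_s: 2.02
tcp_pos: [0.1525, 0.6575, 0.2265]
eef_rot: [-180.0, -0.0, -85.1]
contact_force: [0.6, 0.5, -0.4]
gripper_width: 0.0878
time_s: 3.52
tcp_pos: [0.5014, 0.1093, 0.227]
eef_rot: [-180.0, 0.0, -84.8]
contact_force: [0.1, 1.6, 0.0]
gripper_width: 0.0876
```

Run:
```python
from h import *
np.set_printoptions(precision=4,suppress=True)
print(r.get_state()); p=r.camera_params('wrist'); print(p)
snap('wrist','w1')
```

```text
{'time_s': 3.5167, 'joints': array([ 34.2498,   5.1571, -19.4382,   0.0056, -65.3519, -29.0148]), 'qd': array([-52.4417,  13.9914,  15.5636,   0.0998,  -1.4615,  52.1643]), 'joint_torque': array([  4.762 , -38.7449,  26.537 ,   6.6456,  -0.1012,  -1.5007]), 'tcp_pos': array([0.5014, 0.1093, 0.227 ]), 'eef_rot': array([-179.9513,    0.0212,  -84.7626]), 'contact_force': array([0.1118, 1.5532, 0.0279]), 'moment': array([ 0.2202, -0.1506,  0.019 ]), 'gripper_width': 0.08758208289210558}
{'vfov': 71.69032368582192, 'cx': 319.0192127916948, 'cy': 200.21447720936573, 'R': array([[-0.9958, -0.0911, -0.001 ],
       [-0.0877,  0.9557,  0.281 ],
       [-0.0246,  0.2799, -0.9597]]), 't': array([ 0.5104, -0.0961,  0.3722])}
```

View pics/w1.png

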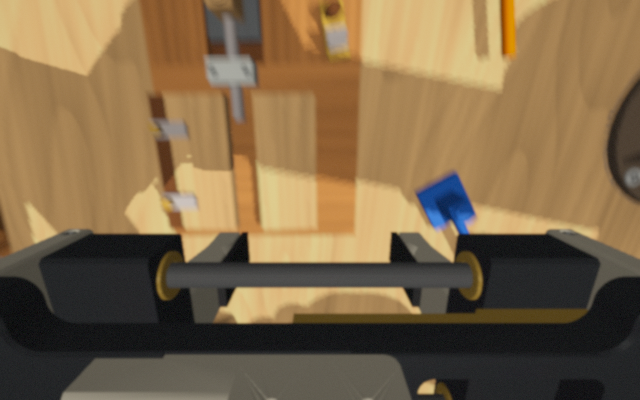

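```bash
python3 -m inch '0.02 -0.0175 0.01 0 0 0 1;0.02 -0.0175 0.01 0 0 0 1;0.02 -0.0175 0.01 0 0 0 1;0.02 -0.0175 0.01 0 0 0 1;0.02 -0.0175 0 0 0 0 1;0.02 -0.0175 0 0 0 0 1;0 0 0 0 0 0 1;0 0 0 0 0 0 1'
python3 - <<'E'
from h import *
np.set_printoptions(precision=4,suppress=True)
s=r.get_state();print(s['tcp_pos'],s['eef_rot'],s['contact_force']); p=r.camera_params('wrist');np.save('w2.npy',p,allow_pickle=True)
im=snap('wrist','w2')
for n in ['pin','nose','half','edge_a','edge_b','bore','plane']:
        print(n,[(np.round(d['xy'],1).tolist(),round(d['p'],2)) for d in r.recognise(n,'wrist')][:4])
cv2.imwrite('pics/w2c.png',cv2.resize(im[:240,120:470,::-1],None,fx=2.25,fy=2.25,interpolation=cv2.INTER_CUBIC))
E
```

```text
time_s: 4.23
tcp_pos: [0.6166, 0.0, 0.1858]
eef_rot: [179.9, -0.0, -84.9]
contact_force: [-0.3, 0.3, -0.9]
gripper_width: 0.0878
[0.6166 0.     0.1858] [179.9418  -0.0132 -84.8999] [-0.292   0.2656 -0.9156]
pin [([326.1, 127.7], 0.84), ([601.2, 65.6], 0.56), ([356.4, 114.4], 0.27)]
nose [([327.4, 128.5], 0.82), ([601.7, 63.0], 0.72)]
half [([368.1, 243.6], 0.79)]
edge_a [([370.7, 242.6], 0.88)]
edge_b [([370.7, 242.6], 0.88)]
bore [([336.7, 93.6], 0.55)]
plane []
```

View pics/w2c.png

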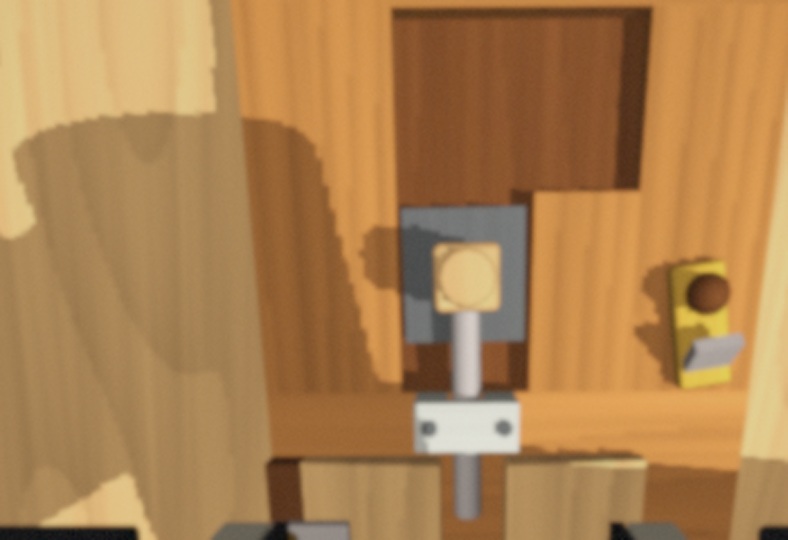

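```bash
cat > fit2.py <<'E'
from fit import *
pw=np.load('w2.npy',allow_pickle=True).item(); P['wrist']=pw
up=lambda u,v:((u+.5)/2.25+120-.5,(v+.5)/2.25-.5)
W=[(392,10,65,-206,26),(652,10,-51,-206,26),(640,188,-51,-130,26),(531,190,-1,-130,26),(528,391,-1,-34,26),(520,452,7,-10,54),(415,452,57,-10,54)]
for u,v,x,y,z in W: obs.append(('wrist',up(u,v),(x,y,z)))
r2=lambda q:np.concatenate([(proj(c,w(q,X),P[c])-uv)*(1 if c!='wrist' else 1) for c,uv,X in obs])
s=least_squares(r2,[.57,.017,.09],loss='soft_l1'); q=s.x
ow=obs[-7:]
r3=lambda q:np.concatenate([(proj(c,w(q,X),P[c])-uv) for c,uv,X in ow])
s3=least_squares(r3,q,loss='soft_l1')
print(s.x,np.degrees(s.x[2]),s3.x,np.degrees(s3.x[2])); print(r3(s3.x).reshape(-1,2).T)
def inv(X,q): 
    c,s_=np.cos(q[2]),np.sin(q[2]); d=X[:2]-q[:2]; return 1000*np.array([c*d[0]+s_*d[1],-s_*d[0]+c*d[1]])
for n,u,v,z in [('cap',468,277,80),('nose',468,520,36),('soleTL',401,206,24),('soleTR',527,206,24),('soleBL',406,342,24),('soleBR',525,342,24),('hA+',506,462,44),('hA-',645,460,38),('plane',700,262,26),('plane',695,386,40),('planel',672,320,40)]:
    X=ray('wrist',up(u,v),z/1000,pw); print(n,X,inv(X,q),inv(X,s3.x))
E
python3 fit2.py
```

```text
[0.5753 0.0164 0.0943] 5.402233936951763 [0.5748 0.0157 0.1   ] 5.726874939567194
[[-1.476   0.2951 -0.1375  1.3631  0.4303 -0.6973  0.1178]
 [-1.0481 -2.5165  1.1873  0.854   0.3797 -0.0796  0.4194]]
cap [ 0.6159 -0.0728  0.08  ] [ 32.0183 -92.6632] [ 32.0568 -92.1757]
nose [0.6024 0.0514 0.036 ] [30.2293 32.2885] [30.9758 32.7842]
soleTL [ 0.6493 -0.1021  0.024 ] [  62.5094 -124.9635] [  62.3643 -124.6482]
soleTR [ 0.5892 -0.1075  0.024 ] [   2.0992 -124.6405] [   1.9569 -123.9829]
soleBL [ 0.6424 -0.0378  0.024 ] [ 61.6966 -60.341 ] [ 61.9177 -60.0221]
soleBR [ 0.5822 -0.0432  0.024 ] [  1.1812 -60.0069] [  1.4052 -59.3451]
hA+ [0.587  0.0151 0.044 ] [11.4548 -2.3828] [12.0051 -1.7802]
hA- [0.5152 0.0096 0.038 ] [-60.4667  -1.1817] [-59.9085  -0.1715]
plane [ 0.5021 -0.0894  0.026 ] [-82.8735 -98.4642] [-82.8661 -97.3255]
plane [ 0.4982 -0.0309  0.04  ] [-81.2897 -39.8364] [-80.9502 -38.7077]
planel [ 0.5155 -0.0614  0.04  ] [-66.9094 -71.8436] [-66.7514 -70.7958]
```

The close crop shows the steel sole, wooden post and plain cap in the slot, with the cap at wrist (327,123). The choice is confirmed and the pose is consistent, so I'll grasp the post with the jaws across the slot.

```bash
python3 -m inch '0.018 0.002 0 0 0 -0.009 1;0.018 0.002 0 0 0 0 1;0.018 0.002 0 0 0 0 1;0.0183 0.0019 0 0 0 0 1;0 0 0.02 0 0 0 1;0 0 0.02 0 0 0 1;0 0 0.02 0 0 0 1;0 0 0.02 0 0 0 1;0 0 0.02 0 0 0 1;0 0 0.02 0 0 0 1;0 0 0.012 0 0 0 1;0 0 0.011 0 0 0 1;0 0 0 0 0 0 1;0 0 0 0 0 0 1' 20
python3 - <<'E'
from h import *
snap('wrist','w3')
E
```

```text
time_s: 5.8
tcp_pos: [0.6155, -0.0716, 0.0437]
eef_rot: [180.0, -0.0, -84.2]
contact_force: [0.6, 0.1, 0.9]
gripper_width: 0.0878
```

View pics/w3.png

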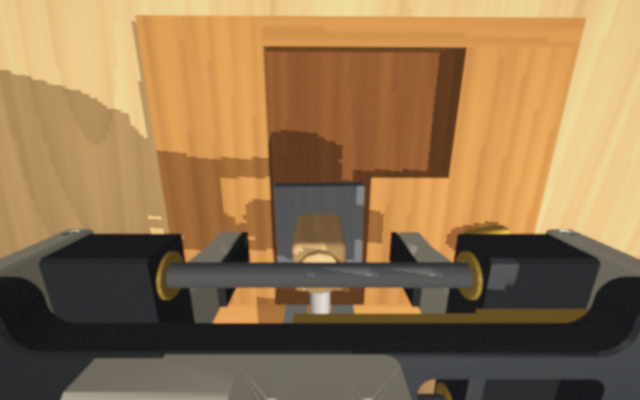

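The post sits midway between the fingers, at about (320,245). Closing now.

```bash
python3 -m inch '0 0 0 0 0 0 0.6;0 0 0 0 0 0 0.4;0 0 0 0 0 0 0.25;0 0 0 0 0 0 0.2;0 0 0 0 0 0 0.2;0 0 0 0 0 0 0.2;0 0 0 0 0 0 0.2;0 0 0 0 0 0 0.2;0 0 0 0 0 0 0.2;0 0 0 0 0 0 0.2' 20
```

```text
time_s: 6.68
tcp_pos: [0.6154, -0.0717, 0.0435]
eef_rot: [180.0, -0.0, -84.3]
contact_force: [-0.5, 0.6, 1.3]
gripper_width: 0.0279
```

```bash
python3 -m inch '0.005 0 0 0 0 0 0.2;0.005 0 0 0 0 0 0.2;0.005 0 0 0 0 0 0.2;0.005 0 0 0 0 0 0.2' 20;  python3 -m inch '0.005 0 0 0 0 0 0.2;0.005 0 0 0 0 0 0.2;0.005 0 0 0 0 0 0.2;0.005 0 0 0 0 0 0.2;0.005 0 0 0 0 0 0.2;0.005 0 0 0 0 0 0.2'
```

```text
time_s: 7.02
tcp_pos: [0.6174, -0.092, 0.0435]
eef_rot: [180.0, 0.0, -84.3]
contact_force: [-0.4, 3.0, -0.7]
gripper_width: 0.0282
time_s: 7.52
tcp_pos: [0.6204, -0.122, 0.0435]
eef_rot: [180.0, 0.0, -84.3]
contact_force: [0.2, 2.6, 0.0]
gripper_width: 0.0277
```

```bash
python3 -m inch '0.005 0 0 0 0 0 0.2;0.005 0 0 0 0 0 0.2;0.005 0 0 0 0 0 0.2;0.005 0 0 0 0 0 0.2;0.004 0 0 0 0 0 0.2;0 0 0 0 0 0 0.2;0 0 0 0 0 0 0.2'
python3 - <<'E'
from h import *
snap('wrist','w4'); p=r.camera_params('wrist');np.save('w4.npy',p,allow_pickle=True); snap('top','t4')
a=cv2.imread('pics/t4.png')[110:260,220:400]; cv2.imwrite('pics/t4c.png',cv2.resize(a,None,fx=4,fy=4,interpolation=cv2.INTER_CUBIC))
E
```

```text
time_s: 8.1
tcp_pos: [0.6228, -0.1462, 0.0435]
eef_rot: [180.0, -0.0, -84.3]
contact_force: [0.4, -1.8, -1.7]
gripper_width: 0.0278
```

View pics/w4.png

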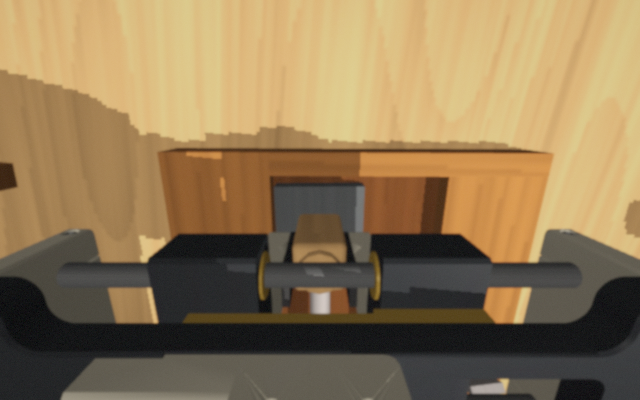

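View pics/t4c.png

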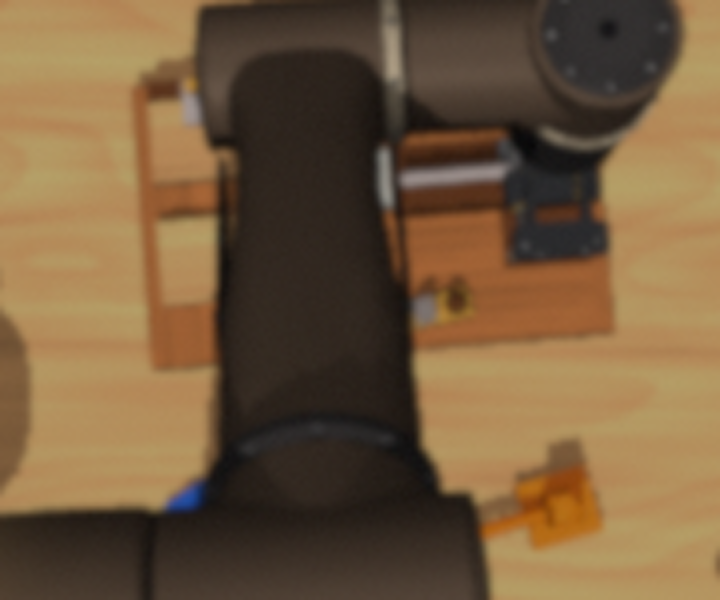

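```bash
python3 -m inch '0 0.005 0 0 0 0 0.2;0 0.005 0 0 0 0 0.2;0 0.005 0 0 0 0 0.2' 20;  python3 -m inch '0 0.005 0 0 0 0 0.2;0 0.005 0 0 0 0 0.2;0 0.005 0 0 0 0 0.2;0 0.005 0 0 0 0 0.2;0 0.005 0 0 0 0 0.2;0 0.005 0 0 0 0 0.2;0 0.003 0 0 0 0 0.2;0 0.002 0 0 0 0 0.2'
python3 -m inch '0 0.002 0 0 0 0 0.2;0 0.001 0 0 0 0 0.2;0 0 0 0 0 0 0.2'
```

```text
time_s: 8.45
tcp_pos: [0.6075, -0.1465, 0.0435]
eef_rot: [-180.0, 0.0, -84.2]
contact_force: [2.2, 0.6, -2.0]
gripper_width: 0.0276
time_s: 9.12
tcp_pos: [0.5724, -0.1504, 0.0435]
eef_rot: [180.0, 0.0, -84.3]
contact_force: [1.2, -0.2, -3.8]
gripper_width: 0.0276
time_s: 9.37
tcp_pos: [0.5696, -0.1507, 0.0435]
eef_rot: [180.0, 0.0, -84.3]
contact_force: [-1.1, 0.1, -2.5]
gripper_width: 0.0276
```

```bash
python3 -m inch '0 0.001 0 0 0 0 0.2;0 0 0 0 0 0 0.2'; python3 -m inch '0 0.001 0 0 0 0 0.2;0 0 0 0 0 0 0.2'
```

```text
time_s: 9.53
tcp_pos: [0.5696, -0.1507, 0.0436]
eef_rot: [-179.9, -0.0, -84.3]
contact_force: [2.5, -0.2, -4.3]
gripper_width: 0.028
time_s: 9.7
tcp_pos: [0.5694, -0.1507, 0.0437]
eef_rot: [-179.9, -0.0, -84.2]
contact_force: [4.8, 0.0, -6.2]
gripper_width: 0.0279
```

```bash
python3 -m inch '0 0 0 0 0 0 0.4;0 0 0 0 0 0 0.6;0 0 0 0 0 0 0.8;0 0 0 0 0 0 0.9;0 0 0 0 0 0 0.9'; python3 -m inch '0 0 -0.02 0 0 0 0.9;0 0 -0.025 0 0 0 0.9;0 0 -0.025 0 0 0 0.9;0 0 -0.025 0 0 0 0.9;0 0 -0.025 0 0 0 0.9;-0.02 0 -0.025 0 0 0 0.9;-0.03 0 0 0 0 0 0.9;-0.03 0 0 0 0 0 0.9;0 0 0 0 0 0 0.9;0 0 0 0 0 0 0.9'
python3 - <<'E'
from h import *
p=r.camera_params('wrist');np.save('w5.npy',p,allow_pickle=True); im=snap('wrist','w5')
cv2.imwrite('pics/w5c.png',cv2.resize(im[:240,120:470,::-1],None,fx=2.25,fy=2.25,interpolation=cv2.INTER_CUBIC))
E
```

```text
time_s: 10.12
tcp_pos: [0.5679, -0.1509, 0.0437]
eef_rot: [180.0, -0.0, -84.3]
contact_force: [-0.6, -0.3, -0.8]
gripper_width: 0.0556
time_s: 10.95
tcp_pos: [0.5599, -0.07, 0.189]
eef_rot: [-180.0, 0.0, -84.1]
contact_force: [-0.7, -0.2, -0.0]
gripper_width: 0.0783
```

View pics/w5c.png

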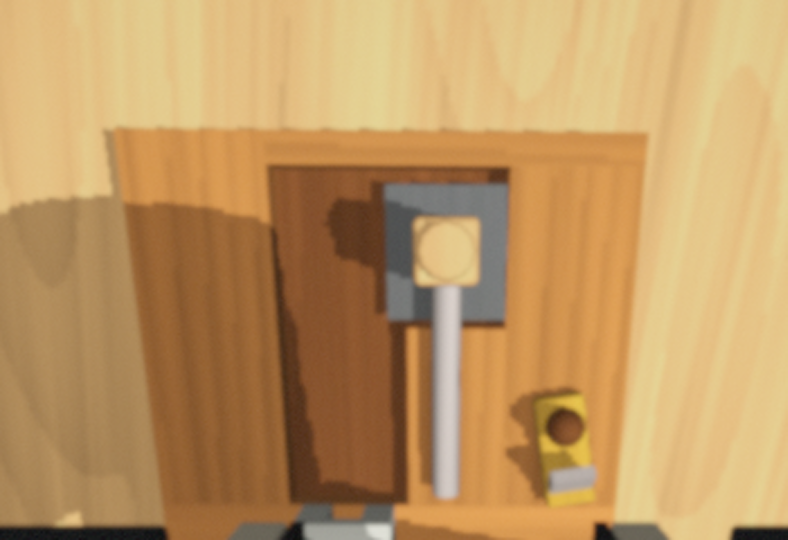

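The pin is home: its sole (crop 385–507, 183–323) is flush against the notch's inner wall at x=508, it's upright, and the plane hasn't moved. Next is the half. I'll turn so the open fingers lie along the joint and push at two points.

```bash
python3 -m inch '0 0 0 0 0 -0.1203 1;0 0 0 0 0 -0.1203 1;0 0 0 0 0 -0.1203 1;0 0 0 0 0 -0.1203 1;0 0 0 0 0 -0.1203 1;0 0 0 0 0 -0.1203 1;0 0 0 0 0 -0.1203 1;0 0 0 0 0 -0.1203 1;0 0 0 0 0 -0.1203 1;0 0 0 0 0 -0.1203 1;0 0 0 0 0 -0.1203 1;0 0 0 0 0 -0.1203 1;0 0 0 0 0 -0.1203 1;0 0 0 0 0 0 1;0 0 0 0 0 0 1'
```

```text
time_s: 12.25
tcp_pos: [0.56, -0.072, 0.1883]
eef_rot: [180.0, 0.0, 5.1]
contact_force: [0.2, -0.1, -0.1]
gripper_width: 0.0877
```

```bash
python3 -m inch '-0.0114 -0.0285 0 0 0 -0.007 1;-0.0114 -0.0285 0 0 0 0 1;-0.0114 -0.0285 0 0 0 0 1;-0.0114 -0.0285 0 0 0 0 1;-0.0114 -0.0285 0 0 0 0 1;-0.0114 -0.0285 0 0 0 0 1;0 0 0 0 0 0 1;0 0 0 0 0 0 1'
python3 - <<'E'
from h import *
p=r.camera_params('wrist');np.save('w6.npy',p,allow_pickle=True); im=snap('wrist','w6')
print(r.recognise('half','wrist')[:2], r.recognise('edge_a','wrist')[:2])
E
```

```text
time_s: 12.92
tcp_pos: [0.4747, 0.0932, 0.1889]
eef_rot: [-180.0, -0.0, 5.7]
contact_force: [0.4, -0.2, 0.4]
gripper_width: 0.0875
[{'xy': [318.2, 127.4], 'p': 0.9}] [{'xy': [320.5, 127.5], 'p': 0.96}]
```

View pics/w6.png

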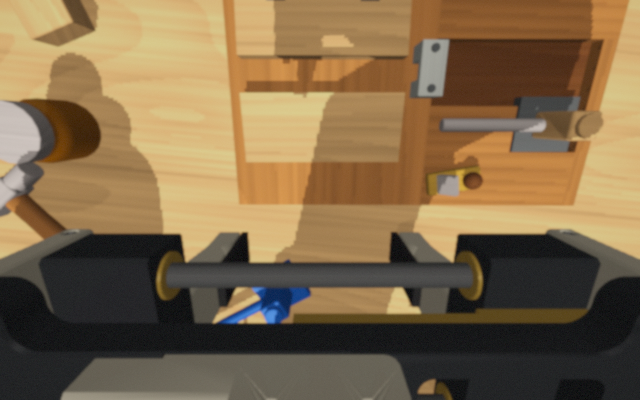

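Run:
```python
from h import *
np.set_printoptions(precision=4,suppress=True)
q=[.5751,.0161,np.radians(5.55)]
def inv(X): 
    c,s_=np.cos(q[2]),np.sin(q[2]); d=X[:2]-q[:2]; return 1000*np.array([c*d[0]+s_*d[1],-s_*d[0]+c*d[1]])
P=r.camera_params('top'); pw=np.load('w6.npy',allow_pickle=True).item()
for n,u,v,z in [('bl_near_jig',225,467,.012),('bl_right',260,520,.012),('bl_cap',210,508,.06),('bl_left',167,510,.012)]:
    X=ray('top',(u/4+219.6,v/4+109.6),z,P); print(n,X,inv(X))
for n,u,v,z in [('half outer L',246,163,.038),('half outer R',399,161,.038),('half in L',240,94,.044),('half in R',404,92,.044),('fixed L',236,55,.044),('fixed R',409,55,.044),('deck L',239,204,.026),('deck R',415,204,.026),('cap',275,310,.056)]:
    X=ray('wrist',(u,v),z,pw); print(n,X,inv(X))
s=r.get_state(); print('tcp',inv(s['tcp_pos']))
```

```text
bl_near_jig [0.3581 0.1258 0.012 ] [-205.3532  130.2161]
bl_right [0.3126 0.0945 0.012 ] [-253.7197  103.3789]
bl_cap [0.3223 0.1341 0.06  ] [-240.2139  141.9278]
bl_left [0.3201 0.1754 0.012 ] [-238.3761  183.2418]
half outer L [0.4964 0.1777 0.038 ] [-62.7165 168.4166]
half outer R [0.5155 0.0079 0.038 ] [-60.0754  -2.3753]
half in L [0.5679 0.1841 0.044 ] [  9.0402 167.9141]
half in R [0.5864 0.0173 0.044 ] [11.3267  0.1005]
fixed L [0.6037 0.1887 0.044 ] [ 45.1395 169.069 ]
fixed R [0.6206 0.0187 0.044 ] [45.5033 -1.8286]
deck L [0.4435 0.1878 0.026 ] [-114.3445  183.6324]
deck R [ 0.4647 -0.0243  0.026 ] [-113.8146  -29.53  ]
cap [0.3205 0.1328 0.056 ] [-242.0976  140.8044]
tcp [-91.9786  84.79  ]
```

```bash
python3 -m inch '0 0 0.025 0 0 0.002 1;0 0 0.025 0 0 0 1;0 0 0.025 0 0 0 1;0 0 0.025 0 0 0 1;0 0 0.02 0 0 0 1;0 0 0.02 0 0 0 1;0 0 0.01 0 0 0 1;0 0 0.008 0 0 0 1;0 0 0 0 0 0 1;0 0 0 0 0 0 1'; python3 -m inch '0.004 0 0 0 0 0 1;0.004 0 0 0 0 0 1;0.004 0 0 0 0 0 1;0.003 0 0 0 0 0 1;0.003 0 0 0 0 0 1;0.003 0 0 0 0 0 1;0.003 0 0 0 0 0 1'
```

```text
time_s: 13.9
tcp_pos: [0.4754, 0.0915, 0.0305]
eef_rot: [180.0, 0.0, 5.5]
contact_force: [0.2, 0.4, -0.2]
gripper_width: 0.0872
time_s: 14.48
tcp_pos: [0.4991, 0.0945, 0.0306]
eef_rot: [180.0, 0.0, 5.6]
contact_force: [-1.3, 0.1, 0.5]
gripper_width: 0.0875
```

```bash
python3 -m inch '0.003 0 0 0 0 0 1;0.003 0 0 0 0 0 1;0.003 0 0 0 0 0 1;0.003 0 0 0 0 0 1;0.003 0 0 0 0 0 1;0.003 0 0 0 0 0 1;0 0 0 0 0 0 1'
python3 - <<'E'
from h import *
snap('wrist','w7')
E
```

```text
time_s: 15.07
tcp_pos: [0.5176, 0.0965, 0.0306]
eef_rot: [-180.0, -0.0, 5.6]
contact_force: [0.4, -0.3, 0.1]
gripper_width: 0.0877
```

View pics/w7.png

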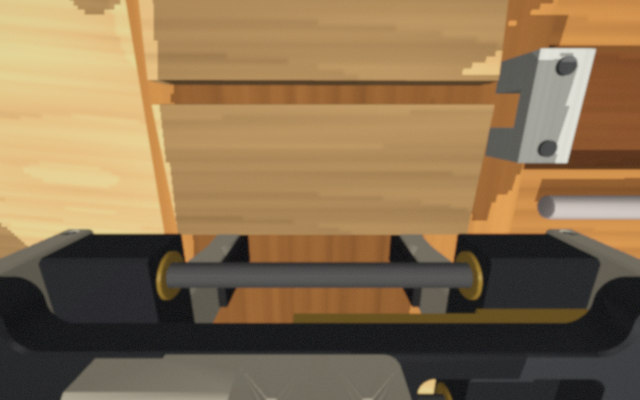

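The half is moving and squared up; the remaining gap runs from row 81 to 104 and is even from end to end.

```bash
python3 -m inch '0.002 0 0 0 0 0 1;0.002 0 0 0 0 0 1;0.002 0 0 0 0 0 1;0.002 0 0 0 0 0 1;0.002 0 0 0 0 0 1;0 0 0 0 0 0 1'
python3 - <<'E'
from h import *
snap('wrist','w8')
E
```

```text
time_s: 15.62
tcp_pos: [0.5273, 0.0974, 0.0306]
eef_rot: [-180.0, -0.0, 5.6]
contact_force: [-1.0, -0.3, -0.2]
gripper_width: 0.088
```

View pics/w8.png

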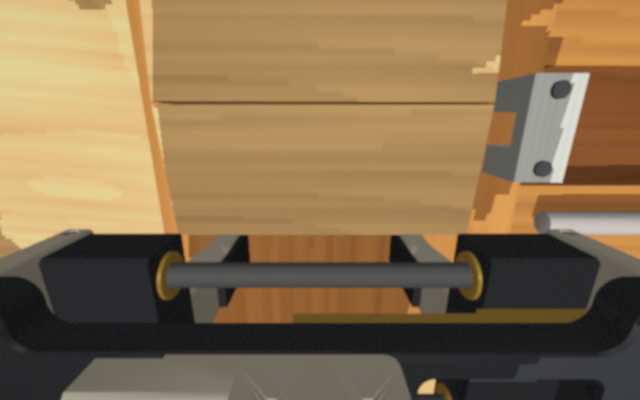

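```bash
python3 -m inch '0.001 0 0 0 0 0 1;0 0 0 0 0 0 1';python3 -m inch '0.001 0 0 0 0 0 1;0 0 0 0 0 0 1';python3 -m inch '0.001 0 0 0 0 0 1;0 0 0 0 0 0 1'
```

```text
time_s: 15.83
tcp_pos: [0.5279, 0.0974, 0.0306]
eef_rot: [180.0, -0.0, 5.6]
contact_force: [-0.1, 0.7, 0.4]
gripper_width: 0.0877
time_s: 16.0
tcp_pos: [0.5283, 0.0973, 0.0305]
eef_rot: [180.0, 0.1, 5.6]
contact_force: [-2.3, 0.4, 0.9]
gripper_width: 0.0876
time_s: 16.17
tcp_pos: [0.5284, 0.0972, 0.0303]
eef_rot: [180.0, 0.1, 5.6]
contact_force: [-5.9, 2.4, 3.9]
gripper_width: 0.0875
```

```bash
python3 -m inch '0.001 0 0 0 0 0 1;0 0 0 0 0 0 1';python3 -m inch '0.001 0 0 0 0 0 1;0 0 0 0 0 0 1;0 0 0 0 0 0 1'
python3 - <<'E'
from h import *
im=snap('wrist','w9'); print(r.get_state()['moment'])
cv2.imwrite('pics/w9c.png',cv2.resize(im[70:140,140:520,::-1],None,fx=2.1,fy=6,interpolation=cv2.INTER_CUBIC))
E
```

```text
time_s: 16.33
tcp_pos: [0.5285, 0.097, 0.0301]
eef_rot: [180.0, 0.2, 5.6]
contact_force: [-8.2, 2.1, 4.9]
gripper_width: 0.0876
time_s: 16.58
tcp_pos: [0.5285, 0.0969, 0.0299]
eef_rot: [179.9, 0.3, 5.6]
contact_force: [-11.8, 3.6, 6.7]
gripper_width: 0.0876
[ 1.00369828  4.32060104 -0.18394427]
```

View pics/w9c.png

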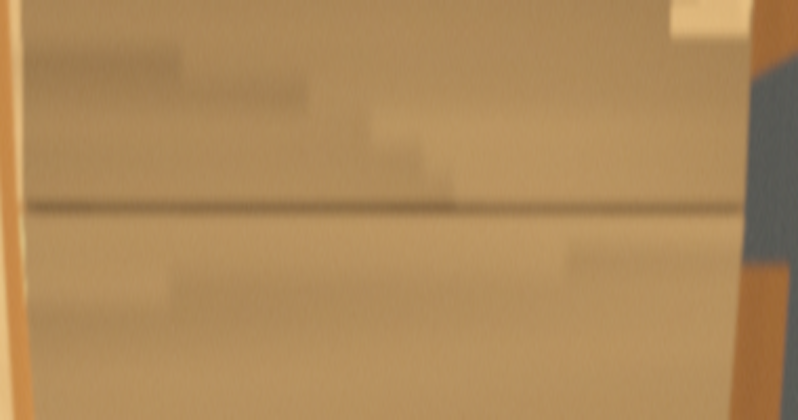

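```bash
python3 -m inch '-0.002 0 0 0 0 0 1;-0.003 0 0 0 0 0 1;-0.005 0 0 0 0 0 1;-0.01 0 0 0 0 0 1;-0.015 0 0 0 0 0 1;-0.015 0 -0.01 0 0 0 1;-0.01 0 -0.025 0 0 0 1;0 0 -0.03 0 0 0 1;0 0 -0.03 0 0 0 1;0 0 -0.03 0 0 0 1;0 0 -0.03 0 0 0 1;0 0 0 0 0 0 1;0 0 0 0 0 0 1'
python3 - <<'E'
from h import *
for c in ['wrist','top','scene']:
    p=r.camera_params(c); im=snap(c,'f'+c)
    if c=='wrist': np.save('w10.npy',p,allow_pickle=True); k=im[:240,180:640]; f=1.7
    elif c=='top': k=im[110:260,220:400]; f=4
    else: k=im[190:330,220:410]; f=4
    cv2.imwrite(f'pics/f{c}c.png',cv2.resize(k[:,:,::-1],None,fx=f,fy=f,interpolation=cv2.INTER_CUBIC))
E
```

```text
time_s: 17.72
tcp_pos: [0.4726, 0.0924, 0.1875]
eef_rot: [-179.9, -0.3, 5.6]
contact_force: [-0.8, -0.4, -0.8]
gripper_width: 0.0874
```

View pics/fwristc.png

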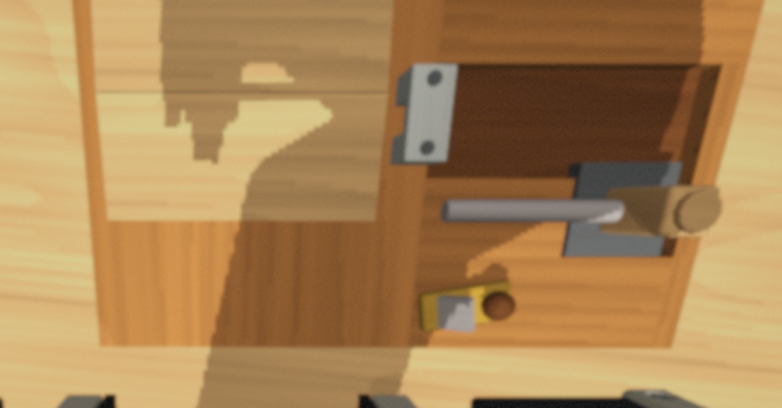

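View pics/fscenec.png

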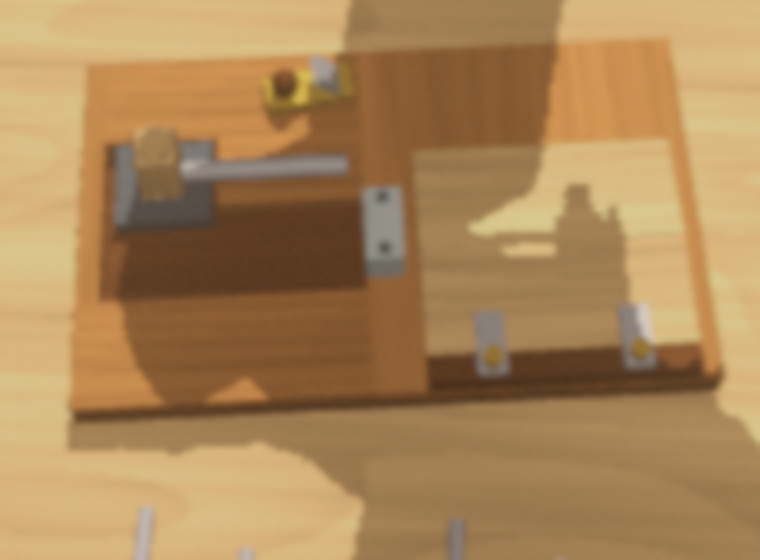

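View pics/fscene.png

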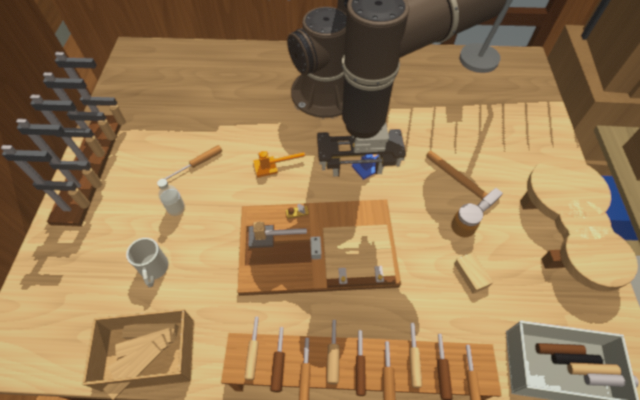

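```bash
python3 -c "
from plant import r
print(r.get_state()['time_s'], r.get_state()['contact_force']); print(r.close_job())"
```

```text
17.8667 [ 0.28838573 -0.60563873 -0.51365195]
the job is handed in; nothing more can be done
None
```

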